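# Tighten the rack-foot bolt between its cheeks

### The arm

A 6-joint arm with a two-finger parallel gripper is mounted at the origin on the work surface. World frame = base frame: x ahead of the robot, y to its left, z up, the work surface at z = 0. Lengths are in mm, angles in rad, forces in N, time in s.
With the tool pointing down it reaches from about 400 to 925 mm from the base axis. Payload 12.5 kg.
Tool frame: the origin (TCP) lies at the very end of the fingers, on their centre line; the grasp point (between the pads) lies 19 mm behind it; z points along the fingers, y is the line along which they close (so a half turn about z gives the same grasp; the last joint's range is limited). The gripper opens to 95 mm and grips with 3 to 60 N. Pads are 20 mm wide; open, the fingers measure 119 mm over their backs; the gripper's body (75 mm by 180 mm) begins 59 mm behind the grasp point.
Start: joints at [1.004, 0.491, 1.559, -0, 1.092, -0.106], TCP at [277.902, 559.837, 214.661] pointing down, gripper open.
Joint ranges: [-3.1, 3.1], [-0.84, 2.19], [0.05, 2.79], [-1.13, 4.28], [0.06, 2.93], [-2.69, 2.69]. Speed limits (rad/s): [2.22, 2.22, 2.79, 3.14, 3.14, 3.14].

### API

Orientations are given as [roll, pitch, yaw] about the fixed x, y, z axes, in that order (R = Rz(yaw) Ry(pitch) Rx(roll)).
In Python, from cell import state, read_camera, camera_info, job_done gives the robot as it stands.
- The arm moves only by the shell command python3 -m handwheel 'ROWS'. ROWS is a JSON list that holds a single list of rows (three levels of brackets), with 1 to 5 rows, each of 5 numbers: dx, dy, dz in mm, then a turn about the tool's z in rad, then the opening from 0.0 (shut) to 1.0 (fully open); each row is the pose to reach, as a shift and turn from the pose commanded when the command began, along the tool's axes at that moment; what a row does not reach only later rows make up. A row lasts 1/12 s, in which the tool goes at most 41.7 mm and 0.125 rad, less where a joint would pass 70% of its speed; a pose out of reach is approached as far as the arm can. The fingers move at their own pace and stop on an object; the grip force is fixed at half the most. Time passes only in rows, so rows that do not move let the fingers close. It prints the time, the measured TCP pose, the force, the opening and the grip force at its end. Input that does not fit is refused with a message, and nothing moves.
- state(): the state, without advancing time (a new reading comes with each control period).
- read_camera(name): name is "scene" or "side" or "wrist"; returns (picture, depth): 384x512x3 uint8, red, green, blue; 384x512 float32, mm along the optical axis (not along the pixel's ray), 0 where there is no reading.
- camera_info(name): a dict with "vertical_fov" (degrees; the focal length in pixels is half the picture's height over the tangent of half this angle, whatever the lens; pixels are square), "cx", "cy" (the principal point, pixels), "origin" and "attitude" of the camera in the world. Camera axes: x right, y down, z forward; pixel columns grow to the right and rows downward; lengths in mm; the calibration is good to about 2 mm. The wrist camera is an equidistant fisheye: a pixel r from the principal point sees the ray r / f radians off the axis. A picture is of the moment at which its call begins: read the wrist's pose just before it. camera_info takes no time and is no camera call; for the wrist camera it gives the pose at the moment of the call.
- job_done(): hands the job in; it is judged then, once.
The state is a dict: "t": time; "joints": joint angles; "qvel": joint speeds; "tau": joint torques, N m; "eef_pos": TCP position; "tcp_rot": TCP orientation; "ft_force": force on the tool from outside, world axes, zero at the start; "moment": the same for the moment, N m; "opening": opening from 0.0 (shut) to 1.0 (fully open); "grip_force": force on a finger pad.
Only numpy, scipy, OpenCV 4.12 (cv2) and the standard library are available. Lean on these libraries where they do the work, as an engineer would, in place of code of your own. Each camera call takes 0.05 s, during which the arm holds its last target. There are 200 camera calls.

### The job

Pick up the ring wrench from the black mat, fit it fully down over the hex bolt on the blue rack foot with its handle between the two orange cheeks, and tighten the bolt clockwise (seen from above) until it goes solid under a firm push of roughly 10 N on the handle; the cheeks leave only a short swing, so lift the wrench clear and reseat it for another stroke. Work by feel: do not slam the wrench into the cheeks, do not strain the bolt once it is solid, and turn it with the wrench only. Then lay the wrench flat on the mat, let go, and leave the cartridge, the mug and the loose nut undisturbed.

Things in the scene. Friction and masses are not known exactly. Their poses are not given: they have to be found in the camera images.
- foot: Blue steel rack foot fixed to the bench. Origin on the bolt's axis at bench level, z up; -x points out between the cheeks, roughly to the robot. Base plate x -50 to 140, y +-100, 10 mm thick. Side plates stand 40 mm either side of the axis from x -20, up to 70 mm high, and a cross plate at x 54 to 59, 70 mm high. Position and yaw vary.
- bolt: Steel hex bolt head: 36 mm across flats, 20 mm high, the top 3 mm stepped in to 32, yellow line on top along its -x. Origin on the axis, under the head, 34 mm above the bench, where the seated ring rests on a 52 mm wide boss. z up; turns with the head. The ring fits when wrench yaw = bolt yaw + a multiple of 60 degrees, within about 5.
- bolt_top (a point): Centre of the top of the bolt head, 54 mm above the bench; the ring must rise 20 mm from seated to clear it.
- bolt_turn (a joint): Turn of the bolt, rad, growing clockwise from above; starts at 0 to 0.5. Friction about 0.4 N m either way (3 N at the grip): centre the ring before lifting, or it drags the bolt back. Hard stop near 1.75; over 20 N at the grip strains it. Two strokes are enough if the first ends near the left cheek. At 0 the bolt's x axis is 31 degrees anticlockwise of the foot's x.
- cheek_left: Orange steel cheek at the foot's +y side: plate 46 mm long, 8 thick, from 10 to 70 mm above the bench, 36 to 82 mm from the bolt's axis; origin mid lower edge. The handle lies against it when wrench yaw is foot yaw - 42 degrees: the end of a tightening stroke.
- cheek_right: The same cheek at the foot's -y side; the handle lies against it when wrench yaw is foot yaw + 42 degrees: where a tightening stroke begins.
- wrench: Steel ring wrench, some 0.4 kg, 240 mm long. Origin: ring centre, underside; z up; handle along -x. Ring 54 mm across, 18 thick, hex through hole 38.5 mm across flats, flats facing +-x (free turn on the bolt about 8 degrees either way). Handle 14 wide, 20 tall, from 27 to 168 mm, then a block 34 wide to 213 mm. Starts flat on the mat, handle roughly to the robot.
- wrench_grip (a point): Point to grip the wrench from above, across its handle: 125 mm from the ring's centre, 10 mm above the underside, beyond the red strip and clear of the cheeks in use. The centre of mass is about 115 mm from the ring's centre.
- mat: Black rubber mat fixed on the bench, 300 x 130 mm, 3 mm thick; origin at the centre of its underside, long side along its x.
- cartridge: Bystander: standing white and black grease cartridge, 54 mm wide, 227 mm tall, origin at the centre of its underside.
- mug: Bystander: white mug, 80 mm wide, 90 mm tall, origin at the centre of its underside.
- nut: Bystander: loose dark steel nut lying on the bench, about 40 mm wide, 18 mm tall, origin at the centre of its underside.
Not all that is in view belongs to the job. Several things have the shape of the wrench; the one meant has the colours described above.

How it is judged:
By the outcome, as a careful person would: the job done as asked, in the order asked, and still so for the second after the job is handed in, with the robot touching nothing.
It also fails if it takes over 72 s, if anything falls off the work surface, if the arm or the gripper's body presses on something with over 40 N, if the wrist force passes 120 N, or if a joint passes its speed limit or range.

## Working session

There is one attempt and no reset: what is moved stays moved. The work goes in short steps, Python scripts to look and compute and a shell command to move; the robot and the scene stay as the last step left them, time stands still between calls to the robot, and variables do not carry over. Pictures are saved under pics/ and viewed, at most 10 in all, crops included, and the job is handed in when it is done.

```bash
mkdir -p pics; ls; python3 - <<'E'
from cell import *
import cv2
print(state())
for n in("scene","side","wrist"):
    i=camera_info(n);print(n,i)
    p,d=read_camera(n);cv2.imwrite(f"pics/{n}0.png",p[:,:,::-1])
    import numpy as np; np.save(f"pics/{n}0d.npy",d)
a=[cv2.imread(f"pics/{n}0.png") for n in("scene","side")]
E
```

```text
pics
{'t': 0.0, 'joints': array([ 1.00438277e+00,  4.91570377e-01,  1.55946046e+00,  3.45587081e-05,
        1.09170691e+00, -1.05617748e-01]), 'qvel': array([ 1.64838305e-03,  5.24036952e-05,  2.35929953e-04, -6.56282341e-04,
       -7.50081594e-04,  8.88184469e-04]), 'tau': array([-3.39890736e-03, -6.12636065e+01, -2.58174419e+01,  6.91151619e-02,
        4.82896809e-02, -1.18875128e-04]), 'eef_pos': array([277.76015429, 559.60831015, 214.05124037]), 'tcp_rot': array([-3.14045717e+00, -1.51196013e-04,  2.68078081e+00]), 'ft_force': array([ 0.59420651,  0.32891578, -0.27627838]), 'moment': array([0.03583437, 0.00900244, 0.00210938]), 'grip_force': 0.0, 'opening': 0.9971682542930875}
scene {'vertical_fov': 47.117849217847144, 'cx': 252.17207705624483, 'cy': 191.73060854627514, 'origin': array([1640.77823145, -601.23164018,  985.00780734]), 'attitude': array([-2.19399789,  0.00886647,  1.11363225])}
side {'vertical_fov': 44.5844928068582, 'cx': 250.76710337410557, 'cy': 192.6346336047457, 'origin': array([ -65.55320944, -640.73958702, 1056.40718602]), 'attitude': array([-2.45220038,  0.00358193, -0.75892443])}
wrist {'vertical_fov': 65.70646984690485, 'cx': 256.3668943264131, 'cy': 193.11014247514274, 'origin': array([205.8969616 , 595.58599677, 384.22284829]), 'attitude': array([2.85404189e+00, 9.22522265e-04, 1.10914650e+00])}
```

View pics/scene0.png

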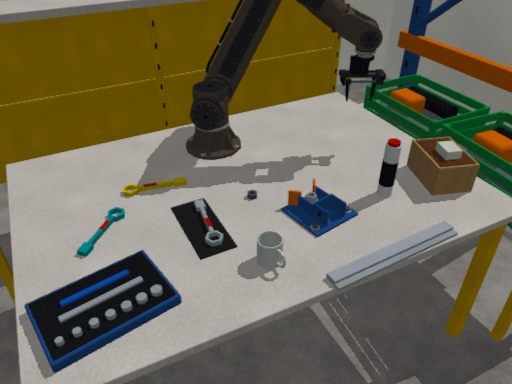

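View pics/side0.png

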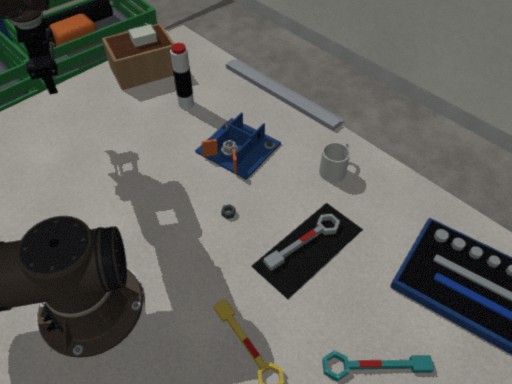

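The scene view shows the steel wrench on the black mat, with its ring near (214,238) and block near (200,204). The bolt is near (312,198), the mug (269,250), the nut (252,195) and the cartridge (390,165). In the side view the ring is near (328,224), the block (273,260), the bolt (229,147) and the nut (229,212).

```bash
cat > h.py <<'E'
import numpy as np, cv2
from cell import *
from scipy.spatial.transform import Rotation as R
def rays(n,px,i=None):
    i=i or camera_info(n); f=192/np.tan(np.radians(i["vertical_fov"]/2))
    p=(np.atleast_2d(px).astype(float)-[i["cx"],i["cy"]])/f
    if n=="wrist":
        r=np.linalg.norm(p,axis=1)+1e-12
        d=np.c_[p*(np.sin(r)/r)[:,None],np.cos(r)]
    else: d=np.c_[p,np.ones(len(p))]
    return i["origin"],d@R.from_euler("xyz",i["attitude"]).as_matrix().T
def plane(n,px,z,i=None):
    o,d=rays(n,px,i); return o+d*((z-o[2])/d[:,2])[:,None]
def tri(obs):  # [(origin,dir),...] least squares meeting point, and miss
    A=np.zeros((3,3));b=np.zeros(3)
    for o,d in obs:
        d=d/np.linalg.norm(d);P=np.eye(3)-np.outer(d,d);A+=P;b+=P@o
    x=np.linalg.solve(A,b)
    return x,[float(np.linalg.norm(np.cross(x-o,d/np.linalg.norm(d)))) for o,d in obs]
def snap(tag):
    i=camera_info("wrist");s=state();p,d=read_camera("wrist")
    cv2.imwrite(f"pics/{tag}.png",p[:,:,::-1]);np.savez(f"pics/{tag}.npz",d=d,p=p,i=np.array(i,dtype=object),s=np.array(s,dtype=object))
    return p,d,i
def load(tag):
    z=np.load(f"pics/{tag}.npz",allow_pickle=True);return z["p"],z["d"],z["i"].item(),z["s"].item()
def world2tool(v,s=None):
    s=s or state();return R.from_euler("xyz",s["tcp_rot"]).as_matrix().T@np.array(v)
E
python3 - <<'E'
from h import *
np.set_printoptions(precision=1,suppress=True)
for k,a,b in [("ring",(214,238),(328,224)),("block",(200,204),(273,260)),("bolt",(312,198),(229,147)),("nut",(252,195),(229,212)),("mugbase",(269,262),(333,176)),("cart",(388,185),(186,103))]:
    oa,da=rays("scene",a);ob,db=rays("side",b)
    print(k,*tri([(oa,da[0]),(ob,db[0])]))
s=state();Rt=R.from_euler("xyz",s["tcp_rot"]).as_matrix();print(Rt)
E
```

```text
ring [ 600.5 -240.    12.1] [0.19244907585090062, 0.19244907585097865]
block [ 409.2 -217.2   15.1] [0.7527400284155913, 0.7527400284155804]
bolt [586.3 148.8  37.3] [0.11190146161428388, 0.1119014616141909]
nut [434.5 -18.7   6.7] [0.5062716137652388, 0.5062716137652532]
mugbase [ 762.7 -122.4   -9.2] [2.860156945325955, 2.860156945325964]
cart [639.6 442.   21. ] [15.205019613944666, 15.20501961394459]
[[-0.9  0.4 -0. ]
 [ 0.4  0.9 -0. ]
 [ 0.  -0.  -1. ]]
```

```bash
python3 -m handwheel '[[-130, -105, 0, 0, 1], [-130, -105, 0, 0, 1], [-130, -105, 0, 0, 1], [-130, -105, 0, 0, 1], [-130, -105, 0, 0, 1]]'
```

```text
refused: ROWS must be a list holding one list of rows, three levels of brackets. Nothing was moved.
```

The error is about the shape of the input: a list holding one list of rows, three levels of brackets. Fixing that and sending the same move.

```bash
python3 -m handwheel '[[[-130, -105, 0, 0, 1], [-130, -105, 0, 0, 1], [-130, -105, 0, 0, 1], [-130, -105, 0, 0, 1], [-130, -105, 0, 0, 1]]]'; python3 -m handwheel '[[[-130, -105, 0, 0, 1], [-130, -105, 0, 0, 1], [-130, -105, 0, 0, 1], [-130, -105, 0, 0, 1], [-130, -105, 0, 0, 1]]]';python3 -m handwheel '[[[-120, -105, 0, -0.125, 1], [-120, -105, 0, -0.25, 1], [-120, -105, 0, -0.34, 1], [-120, -105, 0, -0.34, 1], [-120, -105, 0, -0.34, 1]]]'; python3 -m handwheel '[[[0, 0, 0, 0, 1], [0, 0, 0, 0, 1]]]'
python3 -c "
from h import *
snap('w1');print(state()['joints'],camera_info('wrist')['origin'])"
```

```text
t: 0.57
eef_pos: [349.5, 403.1, 214.6]
tcp_rot: [-3.14, 0.001, 2.677]
ft_force: [0.0, -0.1, 0.5]
opening: 1.004
grip_force: 0.0
t: 0.98
eef_pos: [419.6, 251.4, 214.6]
tcp_rot: [-3.141, 0.001, 2.676]
ft_force: [0.5, -0.4, -0.8]
opening: 0.998
grip_force: 0.0
t: 1.4
eef_pos: [479.9, 105.1, 214.6]
tcp_rot: [-3.141, 0.001, 3.02]
ft_force: [0.3, -0.4, -0.6]
opening: 1.003
grip_force: 0.0
t: 1.57
eef_pos: [478.0, 108.9, 214.5]
tcp_rot: [3.141, -0.001, 3.019]
ft_force: [-0.7, -0.0, 1.2]
opening: 1.0
grip_force: 0.0
[ 9.03301888e-02  3.00514332e-01  1.88037864e+00  3.86407105e-04
  9.61108890e-01 -1.35954951e+00] [398.14444929 119.32183448 384.63940216]
```

View pics/w1.png

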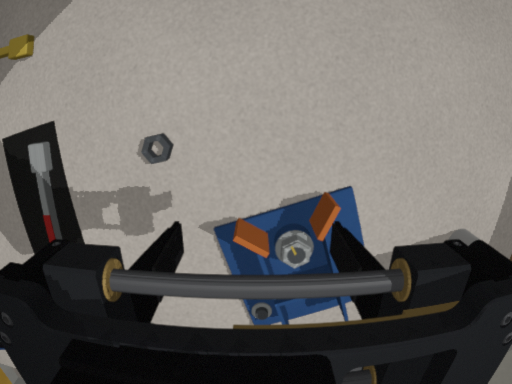

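The wrist view shows the bolt at (295,248) with the yellow line on top and the two orange cheeks at (252,238) and (325,216). The nut is at (156,149) and the wrench block at (40,157).

```bash
python3 -m handwheel '[[[-90, 46, 0, 0, 1], [-90, 46, 0, 0, 1], [-90, 46, 0, 0, 1], [-90, 46, 0, 0, 1], [-90, 46, 0, 0, 1]]]'|head -2
python3 -c "
from h import *
p,d,i=snap('w2');print(i['origin']);cv2.imwrite('pics/w2c.png',cv2.resize(p[60:260,150:410,::-1],None,fx=3,fy=3,interpolation=cv2.INTER_CUBIC))"
```

```text
t: 2.03
eef_pos: [572.5, 145.4, 213.9]
[492.97246584 155.0443273  384.09520965]
```

View pics/w2c.png

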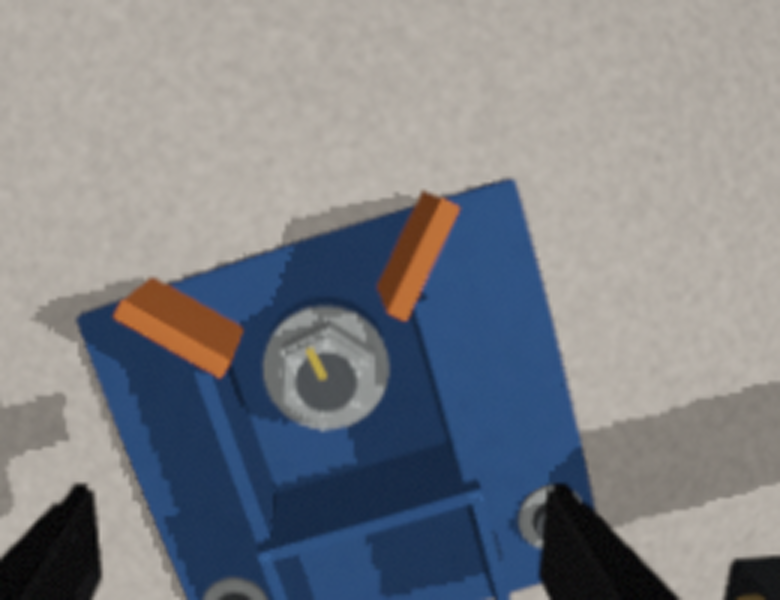

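The crop shows the dark bolt-top disc at crop (326,382), the yellow line from (310,348) to (323,378), the base's front corners at (79,318) and (515,180), and the boss centred at (326,366).

```bash
python3 - <<'E'
from h import *
np.set_printoptions(precision=1,suppress=True)
def meas(tag,roi):
    p,d,i,s=load(tag);x0,y0,x1,y1=roi
    c=cv2.cvtColor(p[y0:y1,x0:x1],cv2.COLOR_RGB2HSV)
    yel=(c[...,0]>18)&(c[...,0]<32)&(c[...,1]>90)&(c[...,2]>80)
    yy,xx=np.nonzero(yel);px=np.c_[xx+x0,yy+y0].astype(float)
    print(tag,"yellow",len(px),px.mean(0)); w=plane("wrist",px,54,i)
    m=w.mean(0);u,sv,vt=np.linalg.svd(w[:,:2]-m[:2]);print(" mean",m,"dir",np.degrees(np.arctan2(vt[0][1],vt[0][0])),sv)
    print(" depth z range:", d[y0:y1,x0:x1][yel][:3])
    return i
i2=meas("w2",(240,160,280,205)); i1=meas("w1",(280,232,312,268))
f=lambda x,y:(150+x/3-.33,60+y/3-.33)
co=np.array([f(79,318),f(515,180)]);W=plane("wrist",co,10,i2);print("corners",W,np.linalg.norm(W[1]-W[0]))
e=W[1]-W[0];yaw=np.arctan2(e[1],e[0])-np.pi/2;print("foot yaw deg",np.degrees(yaw),"bolt est from corners",W.mean(0)[:2]+50*np.array([np.cos(yaw),np.sin(yaw)]))
print("top centre",plane("wrist",f(326,382),54,i2),"boss",plane("wrist",f(326,366),34,i2))
# top centre in w1 by dark disc threshold
for tag,i,(cx,cy) in(("w2",i2,(258,187)),("w1",i1,(298,253))):
    p,d,_,_=load(tag);g=p.max(2)[cy-25:cy+25,cx-25:cx+25]
    cv2.imwrite(f"pics/{tag}b.png",cv2.resize(p[cy-25:cy+25,cx-25:cx+25,::-1],(390,390),interpolation=cv2.INTER_CUBIC))
cv2.imwrite("pics/both.png",np.hstack([cv2.imread("pics/w2b.png"),cv2.imread("pics/w1b.png")]))
E
```

```text
w2 yellow 34 [255.  181.1]
 mean [575.1 143.6  54. ] dir 18.490774858477337 [22.1  5.7]
 depth z range: [338.3 336.9 337.2]
w1 yellow 24 [293.5 250.6]
 mean [575.6 143.7  54. ] dir 22.614283929265262 [16.6  5.1]
 depth z range: [362.5 364.4 364.9]
corners [[552.5  41.6  10. ]
 [515.9 235.1  10. ]] 196.8381406788906
foot yaw deg 10.716918577081314 bolt est from corners [583.3 147.6]
top centre [[582.5 146.5  54. ]] boss [[581.2 146.8  34. ]]
```

View pics/both.png

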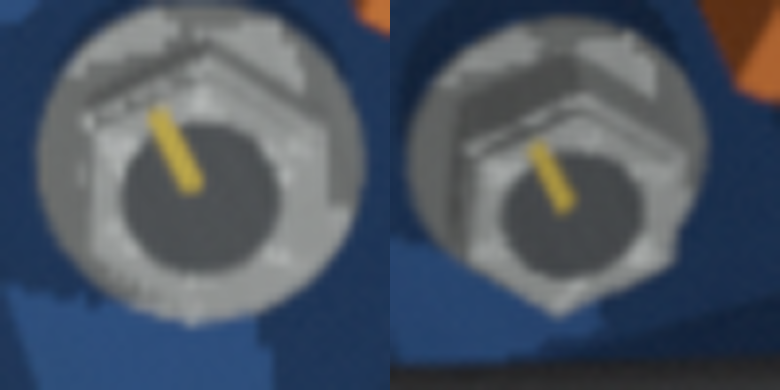

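The left panel (w2) puts the disc centre at panel (200,197), with hex vertices at the top (205,55) and bottom (193,322). The right panel (w1) has the disc at (572,213). The bolt yaw is about 20° and the foot yaw about 10.7°, so the bolt turn starts near 0.37 rad. I'll triangulate the bolt top and then look at the wrench.

```bash
python3 -m handwheel '[[[-28, -185, 0, 0, 1], [-28, -185, 0, 0, 1], [-28, -185, 0, 0, 1], [-28, -185, 0, 0, 1], [-28, -185, 0, 0, 1]]]'|head -2;python3 -m handwheel '[[[0, -184, 0, 0, 1], [0, -184, 0, 0, 1], [0, -184, 0, 0, 1], [0, -184, 0, 0, 1], [0, -184, 0, 0, 1]]]'|head -2;python3 -m handwheel '[[[0, 0, 0, 0, 1], [0, 0, 0, 0, 1]]]'|head -2
python3 - <<'E'
from h import *
np.set_printoptions(precision=1,suppress=True)
_,_,i1,_=load("w1");_,_,i2,_=load("w2")
o1,d1=rays("wrist",(295.8,254.8),i1);o2,d2=rays("wrist",(258.1,186.8),i2)
print(*tri([(o1,d1[0]),(o2,d2[0])]),plane("wrist",(295.8,254.8),54,i1),plane("wrist",(258.1,186.8),54,i2))
p,d,i=snap('w3');cv2.imwrite('pics/w3c.png',cv2.resize(p[40:260,130:390,::-1],None,fx=2.6,fy=2.6,interpolation=cv2.INTER_CUBIC));print(i['origin'])
E
```

```text
t: 2.5
eef_pos: [577.3, -46.5, 215.1]
t: 2.92
eef_pos: [554.8, -229.4, 215.0]
t: 3.08
eef_pos: [555.5, -225.9, 214.8]
[582.3 146.3  53.4] [0.01777090279643552, 0.017770902796425764] [[582.  146.3  54. ]] [[582.2 146.3  54. ]]
[ 475.8 -216.1  384.9]
```

View pics/w3c.png

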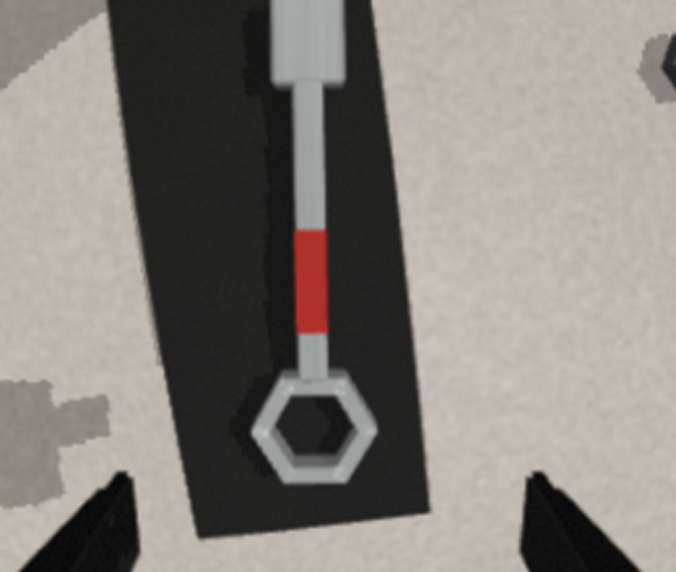

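The picture shows the wrench on the mat, with the ring centre at crop (314,428), the red strip at (311,282) and the block edge at (309,85). The handle runs nearly straight up the image.

```bash
python3 - <<'E'
from h import *
np.set_printoptions(precision=2,suppress=True)
p,d,i,s=load("w3")
c=cv2.cvtColor(p,cv2.COLOR_RGB2HSV)
red=((c[...,0]<8)|(c[...,0]>172))&(c[...,1]>120)&(c[...,2]>80); red[:,:200]=0;red[:,300:]=0;red[250:]=0
steel=(p.min(2)>90)
wr=(red|steel).astype(np.uint8); 
n,l,st,ce=cv2.connectedComponentsWithStats(wr); y,x=np.argwhere(red).mean(0);k=l[int(y),int(x)];m=l==k;print(st[k])
# handle rows: midpoints between block and ring
rows=range(76,178);px=np.array([[np.mean(np.nonzero(m[r])[0]),r] for r in rows]);wd=np.array([m[r].sum() for r in rows])
w=plane("wrist",px,23,i)[:,:2];w0=w.mean(0);vt=np.linalg.svd(w-w0)[2][0];vt*=np.sign(vt[0])
yaw=np.arctan2(vt[1],vt[0]);print("yaw",np.degrees(yaw),yaw,"resid",np.abs((w-w0)@[-vt[1],vt[0]]).max(),"widthpx",wd[::20])
# ring: contour extremes below handle
ring=m.copy();ring[:182]=0;cn=max(cv2.findContours(ring.astype(np.uint8),cv2.RETR_EXTERNAL,cv2.CHAIN_APPROX_NONE)[0],key=cv2.contourArea)
W=plane("wrist",cn[:,0,:],21,i)[:,:2];a=(W-w0)@vt;b=(W-w0)@[-vt[1],vt[0]]
print("ring along",a.min(),a.max(),"across",b.min(),b.max())
yy,xx=np.nonzero(red);r=plane("wrist",np.c_[xx,yy],23,i)[:,:2];ar=(r-w0)@vt;print("red along",ar.min(),ar.max())
c_=w0+vt*(a.max()-27);print("ring centre by far edge",c_, "grip",c_-125*vt)
# depth heights
o,dr=rays("wrist",np.c_[xx,yy],i);iR=R.from_euler("xyz",i["attitude"]).as_matrix()[:,2]
dep=d[yy,xx];t=dep/(dr@iR);P=o+dr*t[:,None];print("red top z by depth",np.median(P[:,2]),"mat",)
ys,xs=np.nonzero((p.max(2)<50)&(np.arange(512)[None]>200)&(np.arange(512)[None]<230)&(np.arange(384)[:,None]>100)&(np.arange(384)[:,None]<200))
o,dr=rays("wrist",np.c_[xs,ys],i);P=o+dr*(d[ys,xs]/(dr@iR))[:,None];print("mat z",np.median(P[:,2]))
s=state();g=c_-125*vt;e=s["eef_pos"];print(e,s["tcp_rot"]);print("tool shift to grip",world2tool([g[0]-e[0],g[1]-e[1],0]),"yaw turn",s["tcp_rot"][2]-(yaw+np.pi))
o3,d3=rays("scene",(214,238))
E
```

```text
[ 227   37   48  189 3317]
yaw -6.354963109685884 -0.11091503010679622 resid 0.634891875677462 widthpx [11 12 12 13 13 11]
ring along 69.67983409008822 128.595828032197 across -30.343859714021075 30.733531371985148
red along 1.4827599173122907 51.19755853901151
ring centre by far edge [ 598.68 -239.08] grip [ 474.45 -225.24]
red top z by depth 23.548437186428316 mat
mat z 3.106327151625237
[ 555.85 -225.02  214.83] [ 3.14 -0.    3.02]
tool shift to grip [ 80.79 -10.04   0.01] yaw turn -0.010011316538887982
```

```bash
python3 -m handwheel '[[[40, -5, 20, 0.01, 1], [81, -10, 60, 0.01, 1], [81, -10, 95, 0.01, 1], [81, -10, 130, 0.01, 1], [81, -10, 165, 0.01, 1]]]'|head -3;python3 -m handwheel '[[[0, 0, 20, 0, 1], [0, 0, 35, 0, 1], [0, 0, 43.5, 0, 1], [0, 0, 43.5, 0, 1], [0, 0, 43.5, 0, 1]]]';python3 -c "
from cell import state
s=state();print(s['eef_pos'],s['tcp_rot'])"
```

```text
t: 3.55
eef_pos: [473.9, -224.2, 48.8]
tcp_rot: [-3.142, 0.001, 3.012]
t: 3.97
eef_pos: [475.1, -225.4, 6.6]
tcp_rot: [3.141, 0.0, 3.012]
ft_force: [0.3, 0.3, 0.6]
opening: 1.0
grip_force: 0.0
[ 475.13228121 -225.42567138    6.61673385] [3.14149839e+00 1.09504475e-04 3.01203483e+00]
```

```bash
python3 -m handwheel '[[[0, 0, 1, -0.019, 1], [0, 0, 1, -0.019, 0], [0, 0, 1, -0.019, 0], [0, 0, 1, -0.019, 0], [0, 0, 1, -0.019, 0]]]'; python3 -m handwheel '[[[0, 0, 0, 0, 0], [0, 0, 0, 0, 0], [0, 0, 0, 0, 0]]]';python3 -m handwheel '[[[0, 0, -15, 0, 0], [0, 0, -30, 0, 0], [0, 0, -60, 0, 0], [0, 0, -60, 0, 0], [0, 0, -60, 0, 0]]]'
```

```text
t: 4.38
eef_pos: [474.9, -226.4, 5.5]
tcp_rot: [-3.141, 0.001, 3.03]
ft_force: [-0.8, -0.2, 0.2]
opening: 0.777
grip_force: 0.0
t: 4.63
eef_pos: [474.8, -226.4, 5.1]
tcp_rot: [3.142, 0.0, 3.03]
ft_force: [0.6, 0.1, -0.5]
opening: 0.568
grip_force: 0.0
t: 5.05
eef_pos: [475.3, -226.6, 66.2]
tcp_rot: [-3.14, 0.002, 3.03]
ft_force: [-0.2, -0.7, -0.2]
opening: 0.213
grip_force: 0.0
```

```bash
python3 -m handwheel '[[[0, 0, 0, 0, 0.45], [0, 0, 0, 0, 0.45], [0, 0, 0, 0, 0.45], [0, 0, 0, 0, 0.45], [0, 0, 0, 0, 0.45]]]'|tail -2;python3 -m handwheel '[[[0, 0, 30, 0, 0.45], [0, 0, 50, 0, 0.45], [0, 0, 60, 0, 0.45], [0, 0, 60, 0, 0.45], [0, 0, 60, 0, 0.45]]]'; python3 -m handwheel '[[[0, 0, 0, 0, 0], [0, 0, 0, 0, 0], [0, 0, 0, 0, 0], [0, 0, 0, 0, 0], [0, 0, 0, 0, 0]]]'|tail -2; python3 -m handwheel '[[[0, 0, 0, 0, 0], [0, 0, 0, 0, 0], [0, 0, 0, 0, 0], [0, 0, 0, 0, 0]]]'
```

```text
opening: 0.443
grip_force: 0.0
t: 5.88
eef_pos: [474.7, -226.2, 4.8]
tcp_rot: [3.141, -0.001, 3.03]
ft_force: [0.3, -0.6, 0.1]
opening: 0.454
grip_force: 0.0
opening: 0.156
grip_force: 0.9
t: 6.63
eef_pos: [474.8, -226.2, 5.2]
tcp_rot: [3.142, 0.0, 3.03]
ft_force: [-0.2, 2.1, 3.1]
opening: 0.147
grip_force: 30.0
```

```bash
python3 -m handwheel '[[[0, 0, -10, 0, 0], [0, 0, -35, 0, 0], [0, 0, -70, 0, 0], [0, 0, -105, 0, 0], [0, 0, -115, 0, 0]]]'; python3 -m handwheel '[[[7, 40, 0, 0, 0], [14, 80, 0, 0, 0], [21, 120, 0, 0, 0], [28, 160, 0, 0, 0], [34, 200, 0, 0, 0]]]'|head -2;python3 -m handwheel '[[[6, 40, 0, -0.1, 0], [9, 80, 0, -0.2, 0], [12, 110, 0, -0.3, 0], [12, 126, 0, -0.4, 0], [12, 126, 0, -0.465, 0]]]'|head -2;python3 -m handwheel '[[[0, 0, 0, 0, 0], [0, 0, 0, 0, 0], [0, 0, 0, 0, 0]]]'
python3 - <<'E'
from h import *
print(state()['eef_pos'],state()['tcp_rot'],state()['moment'])
a,_=read_camera('scene');b,_=read_camera('side');np.savez('pics/held.npz',a=a,b=b)
k=lambda p,x,y:cv2.resize(p[y:y+100,x:x+130,::-1],(520,400),interpolation=cv2.INTER_CUBIC)
cv2.imwrite('pics/held.png',cv2.resize(np.hstack([k(a,240,110),k(b,170,90)]),(800,308)))
E
```

```text
t: 7.05
eef_pos: [475.9, -227.0, 124.6]
tcp_rot: [-3.139, 0.005, 3.03]
ft_force: [0.9, -1.1, -3.2]
opening: 0.146
grip_force: 30.0
t: 7.47
eef_pos: [462.2, -22.1, 119.8]
t: 7.88
eef_pos: [465.0, 105.6, 119.8]
t: 8.13
eef_pos: [465.2, 102.3, 119.9]
tcp_rot: [3.141, -0.001, -2.791]
ft_force: [-0.2, 0.4, -4.0]
opening: 0.144
grip_force: 30.0
[465.23865416 102.29142743 119.88397335] [ 3.14141186e+00 -5.85441824e-04 -2.79142700e+00] [ 0.03781814  0.05738145 -0.02641158]
```

View pics/held.png

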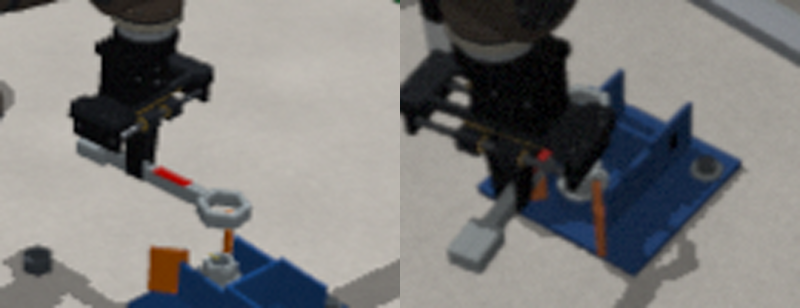

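The scene panel shows the held wrench level, with its ring at panel (224,208), above and behind the bolt at (220,265). The side view hides the ring behind the gripper.

```bash
python3 - <<'E'
from h import *
np.set_printoptions(precision=1,suppress=True)
z=np.load('pics/held.npz');a=z['a']
x0,y0=298,166
c=a[y0:190,x0:328].astype(int);print(plane("scene",(240+224/3.077-.4,110+208/3.077-.4),127))
hs=cv2.cvtColor(a,cv2.COLOR_RGB2HSV)[y0:190,x0:328]
print(c.min(2))
s=state();print(world2tool([0,1.3,0]))
E
```

```text
[[583.4 144.8 127. ]]
[[153 171 170 171 172 171 171 170 171 172 172 171 174 174 173 173 173 172
  172 173 174 175 177 176 175 176 174 174 173 172]
 [ 78 115 154 173 174 173 173 171 172 173 173 173 174 175 174 173 173 173
  173 176 176 175 174 175 176 177 175 174 173 173]
 [  8  43  74  99 140 174 173 170 172 172 173 174 174 173 175 173 174 173
  174 174 174 174 175 175 175 176 175 175 175 174]
 [  3   3   6  51 118 161 166 172 174 175 174 174 175 174 174 176 176 177
  175 175 174 174 175 174 175 176 175 176 176 176]
 [ 66  56  89 135 142 144 151 162 167 174 173 172 173 173 174 174 174 176
  173 173 175 177 177 175 175 176 176 175 175 175]
 [ 75  77  86  99 118 142 141 144 152 165 163 152 153 155 161 163 166 170
  170 170 172 174 174 174 174 174 174 173 176 174]
 [ 73  74  76  77  84  97 115 139 140 136 146 136 116 112 125 133 137 142
  150 149 163 170 172 172 173 174 174 173 172 172]
 [ 78  74  75  76  73  76  93 115 123 132 114  97  85  84  90  94  93  96
  105 123 149 167 172 173 174 175 172 174 174 173]
 [117  89  76  75  74  79 108 142 130 111  89  80  78  78  79  80  80  81
   7
[... 1239 characters left out ...]
63  93
  139 166 171 175 176 174 174 176 176 173 173 173]
 [172 169 172 170 172 173 174 173 174 175 176 174 173 170 142  22  21  81
  147 175 175 173 173 173 176 178 177 175 172 172]
 [170 172 172 172 172 173 175 175 174 173 176 174 176 177 147   1   0  79
  115 127 169 175 175 177 175 175 175 175 174 175]
 [172 172 174 173 170 172 171 173 173 174 176 176 175 168 120   0   0  62
   64  54 100 153 174 176 176 175 175 175 174 176]
 [172 172 173 170 171 172 172 174 174 174 177 177 176 165 111   0  17  54
   25  20  38  81 128 168 178 179 177 177 177 178]
 [172 173 173 174 172 171 174 175 175 176 176 175 174 165 112   0  19  55
   11  18  16  26  55  90 144 178 177 178 179 178]]
[-0.4  1.2  0. ]
```

```bash
python3 -m handwheel '[[[-0.5, -1.2, 30, 0, 0], [-0.5, -1.2, 50, 0, 0], [-0.5, -1.2, 57, 0, 0], [-0.5, -1.2, 57, 0, 0]]]'; python3 - <<'E'
from h import *
s=state();print(s['eef_pos'],s['tcp_rot'],s['ft_force'],s['moment'])
a,_=read_camera('scene')
cv2.imwrite('pics/near.png',cv2.resize(a[165:225,275:355,::-1],(800,600),interpolation=cv2.INTER_CUBIC))
E
```

```text
t: 8.57
eef_pos: [465.7, 101.4, 61.9]
tcp_rot: [3.141, -0.003, -2.79]
ft_force: [-0.3, 0.4, -4.6]
opening: 0.143
grip_force: 30.0
[465.66428421 101.35575663  61.89155409] [ 3.14066519e+00 -2.96268350e-03 -2.78990726e+00] [-0.27128401  0.39558556 -4.61603337] [-0.04602004  0.04542023 -0.00170852]
```

View pics/near.png

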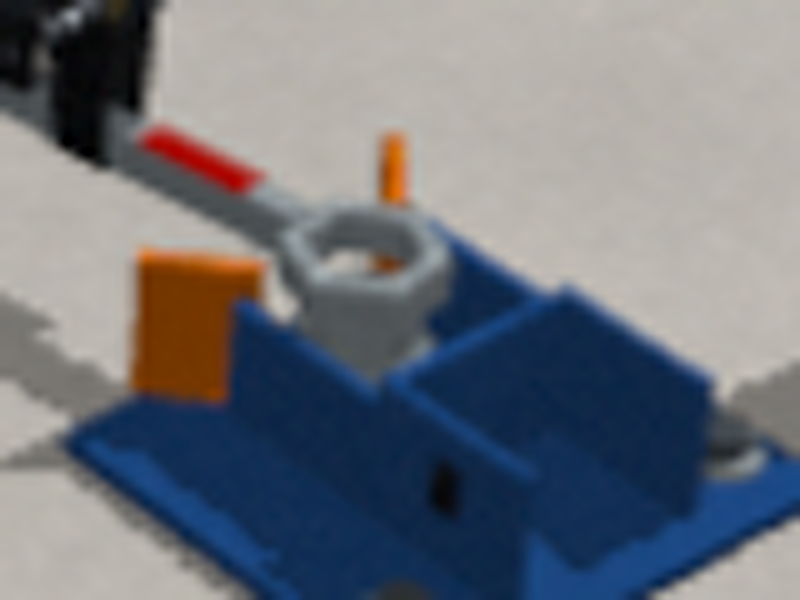

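The ring is just above the bolt head in the picture at (370,245) and the bolt lies beneath it. My last sideways shift had the wrong sign, so I'll correct by +2 mm and descend by feel.

```bash
python3 -m handwheel '[[[0, 2, 0, 0, 0], [0, 2, 2, 0, 0], [0, 2, 4, 0, 0], [0, 2, 6, 0, 0], [0, 2, 6, 0, 0]]]'; python3 -m handwheel '[[[0, 0, 2, 0, 0], [0, 0, 3, 0, 0], [0, 0, 3, 0, 0]]]'
```

```text
t: 9.03
eef_pos: [465.7, 103.7, 57.2]
tcp_rot: [-3.142, 0.0, -2.788]
ft_force: [-0.6, -0.3, -4.2]
opening: 0.148
grip_force: 30.0
t: 9.28
eef_pos: [465.6, 103.7, 53.9]
tcp_rot: [3.141, -0.0, -2.788]
ft_force: [-0.3, -0.2, -4.5]
opening: 0.145
grip_force: 30.0
```

```bash
python3 -m handwheel '[[[0, 0, 1.5, 0, 0], [0, 0, 3, 0, 0], [0, 0, 3, 0, 0]]]'|sed -n '2p;4p'; python3 -m handwheel '[[[0, 0, 1.5, 0, 0], [0, 0, 3, 0, 0], [0, 0, 3, 0, 0]]]'|sed -n '2p;4p'
```

```text
eef_pos: [465.5, 103.7, 50.9]
ft_force: [-0.0, -0.3, -5.2]
eef_pos: [465.6, 103.7, 47.9]
ft_force: [-0.0, -0.3, -5.8]
```

```bash
python3 -m handwheel '[[[0, 0, 2, 0, 0], [0, 0, 4, 0, 0], [0, 0, 5, 0, 0], [0, 0, 5, 0, 0]]]'|sed -n '2p;4p'; python3 -m handwheel '[[[0, 0, 2, 0, 0], [0, 0, 4, 0, 0], [0, 0, 5, 0, 0], [0, 0, 5, 0, 0]]]'|sed -n '2p;4p'; python3 -m handwheel '[[[0, 0, 1, 0, 0], [0, 0, 2, 0, 0], [0, 0, 2, 0, 0]]]'; python3 -c "
from cell import state
print(state()['moment'])"
```

```text
eef_pos: [465.6, 103.7, 42.9]
ft_force: [0.4, -0.1, -4.2]
eef_pos: [465.5, 103.7, 37.9]
ft_force: [-0.7, -0.0, -5.1]
t: 10.7
eef_pos: [465.7, 103.7, 36.1]
tcp_rot: [3.142, 0.0, -2.788]
ft_force: [-0.2, 0.8, -3.5]
opening: 0.145
grip_force: 30.0
[ 0.06567086  0.00758968 -0.00260703]
```

```bash
python3 -m handwheel '[[[-0.2, 6.2, 0, 0.05, 0], [-0.6, 12.4, 0, 0.1, 0], [-1.4, 18.6, 0, 0.15, 0], [-2.5, 24.7, 0, 0.2, 0]]]'|sed -n '2,4p'; python3 -m handwheel '[[[-0.2, 6.2, 0, 0.05, 0], [-0.6, 12.4, 0, 0.1, 0], [-1.4, 18.6, 0, 0.15, 0], [-2.5, 24.7, 0, 0.2, 0]]]'|sed -n '2,4p';  python3 -m handwheel '[[[-0.2, 6.2, 0, 0.05, 0], [-0.6, 12.4, 0, 0.1, 0], [-1.4, 18.6, 0, 0.15, 0], [-2.5, 24.7, 0, 0.2, 0]]]'|sed -n '2,4p'
```

```text
eef_pos: [459.6, 127.8, 36.2]
tcp_rot: [-3.141, 0.0, -2.991]
ft_force: [1.7, -4.1, -3.2]
eef_pos: [458.3, 152.6, 36.2]
tcp_rot: [-3.141, 0.0, 3.092]
ft_force: [0.6, -3.8, -3.6]
eef_pos: [462.0, 177.1, 36.2]
tcp_rot: [-3.141, 0.0, 2.892]
ft_force: [1.3, -4.6, -4.9]
```

```bash
python3 -m handwheel '[[[-0.2, 6.2, 0, 0.05, 0], [-0.6, 12.4, 0, 0.1, 0], [-1.4, 18.6, 0, 0.15, 0], [-1.4, 18.6, 0, 0.15, 0]]]'|sed -n '2,4p'; python3 -m handwheel '[[[0, 2.5, 0, 0.02, 0], [-0.1, 5, 0, 0.04, 0], [-0.2, 7.5, 0, 0.06, 0], [-0.2, 7.5, 0, 0.06, 0]]]'|sed -n '2,4p'
```

```text
eef_pos: [468.1, 195.2, 36.2]
tcp_rot: [3.141, 0.0, 2.743]
ft_force: [0.6, -3.3, -3.2]
eef_pos: [471.0, 201.5, 36.2]
tcp_rot: [3.141, 0.0, 2.685]
ft_force: [2.2, -4.6, -3.5]
```

```bash
python3 -m handwheel '[[[0, 2.2, 0, 0.018, 0], [-0.1, 4.4, 0, 0.035, 0], [-0.1, 4.4, 0, 0.035, 0], [-0.1, 4.4, 0, 0.035, 0]]]'|sed -n '2,4p'; python3 -m handwheel '[[[-0.1, -5, 0, -0.04, 0], [-0.4, -10, 0, -0.08, 0], [-1, -16.1, 0, -0.13, 0], [-1, -16.1, 0, -0.13, 0], [-1, -16.1, 0, -0.13, 0]]]'|sed -n '2,4p'; python3 -c "
from cell import state
s=state();print(s['eef_pos'],s['tcp_rot'],s['moment'])"
```

```text
eef_pos: [472.9, 205.3, 36.2]
tcp_rot: [3.141, 0.0, 2.651]
ft_force: [2.1, -4.5, -3.7]
eef_pos: [466.0, 190.9, 36.2]
tcp_rot: [3.141, -0.0, 2.779]
ft_force: [-0.7, 0.0, -3.8]
[465.9867541  190.92091054  36.19415002] [ 3.14139749e+00 -1.91127500e-04  2.77878293e+00] [-0.0293852   0.09792859 -0.03501484]
```

```bash
python3 -m handwheel '[[[0, 0, -4, 0, 0], [0, 0, -10, 0, 0], [0, 0, -18, 0, 0], [0, 0, -26, 0, 0], [0, 0, -26, 0, 0]]]'|sed -n '2,4p'; python3 -m handwheel '[[[-0.6, -12.4, 0, -0.1, 0], [-2.5, -24.7, 0, -0.2, 0], [-5.5, -36.8, 0, -0.3, 0], [-9.8, -48.4, 0, -0.4, 0], [-15.2, -59.6, 0, -0.5, 0]]]'|sed -n '2,4p';python3 -m handwheel '[[[-0.6, -12.4, 0, -0.1, 0], [-2.5, -24.7, 0, -0.2, 0], [-5.5, -36.8, 0, -0.3, 0], [-9.8, -48.4, 0, -0.4, 0], [-15.2, -59.6, 0, -0.5, 0]]]'|sed -n '2,4p';python3 -m handwheel '[[[-0.2, -6.8, 0, -0.055, 0], [-0.2, -6.8, 0, -0.055, 0], [-0.2, -6.8, 0, -0.055, 0]]]'|sed -n '2,4p'; python3 - <<'E'
from h import *
s=state();w=s['tcp_rot'][2]+np.pi;print(np.degrees(w),s['eef_pos'][:2]+124.4*np.array([np.cos(w),np.sin(w)]),s['eef_pos'])
E
```

```text
eef_pos: [466.8, 191.2, 64.0]
tcp_rot: [3.14, 0.002, 2.78]
ft_force: [-0.1, -0.3, -4.3]
eef_pos: [459.0, 129.3, 62.4]
tcp_rot: [3.142, 0.0, -2.998]
ft_force: [0.3, 0.1, -4.5]
eef_pos: [482.6, 72.3, 62.4]
tcp_rot: [-3.141, 0.0, -2.499]
ft_force: [-0.5, 1.3, -4.3]
eef_pos: [486.7, 67.4, 62.2]
tcp_rot: [-3.142, 0.0, -2.451]
ft_force: [-0.2, -1.1, -4.5]
39.55741780962217 [582.57327428 146.62560183] [486.66252095  67.40131644  62.21984296]
```

```bash
python3 -m handwheel '[[[0, 0, 3, 0, 0], [0, 0, 6, 0, 0], [0, 0, 9, 0, 0], [0, 0, 9, 0, 0]]]'|sed -n '2,4p'; python3 -m handwheel '[[[0, 0, 1.5, 0, 0], [0, 0, 3, 0, 0], [0, 0, 4, 0, 0], [0, 0, 4, 0, 0]]]'|sed -n '2,4p'
```

```text
eef_pos: [486.2, 67.8, 52.5]
tcp_rot: [3.141, -0.001, -2.448]
ft_force: [-0.6, -0.2, -5.1]
eef_pos: [486.6, 67.5, 48.9]
tcp_rot: [3.141, -0.0, -2.448]
ft_force: [-0.6, -0.4, -4.0]
```

```bash
python3 -m handwheel '[[[0, 0, 2, 0, 0], [0, 0, 4, 0, 0], [0, 0, 6, 0, 0], [0, 0, 6, 0, 0]]]'|sed -n '2,4p'; python3 -m handwheel '[[[0, 0, 2, 0, 0], [0, 0, 4, 0, 0], [0, 0, 6.3, 0, 0], [0, 0, 6.3, 0, 0]]]'|sed -n '2,4p'
```

```text
eef_pos: [486.5, 67.5, 42.7]
tcp_rot: [3.141, -0.0, -2.448]
ft_force: [-0.1, 0.5, -4.7]
eef_pos: [486.6, 67.5, 36.4]
tcp_rot: [3.141, -0.0, -2.448]
ft_force: [-0.8, 0.5, -4.3]
```

```bash
python3 -m handwheel '[[[-0.2, 6.2, 0, 0.05, 0], [-0.6, 12.4, 0, 0.1, 0], [-1.4, 18.6, 0, 0.15, 0], [-2.5, 24.7, 0, 0.2, 0]]]'|sed -n '2,4p'; python3 -m handwheel '[[[-0.2, 6.2, 0, 0.05, 0], [-0.6, 12.4, 0, 0.1, 0], [-1.4, 18.6, 0, 0.15, 0], [-2.5, 24.7, 0, 0.2, 0]]]'|sed -n '2,4p';  python3 -m handwheel '[[[-0.2, 6.2, 0, 0.05, 0], [-0.6, 12.4, 0, 0.1, 0], [-1.4, 18.6, 0, 0.15, 0], [-1.4, 18.6, 0, 0.15, 0]]]'|sed -n '2,4p'; python3 -m handwheel '[[[-0.2, 6.2, 0, 0.05, 0], [-0.6, 12.4, 0, 0.1, 0], [-0.6, 12.4, 0, 0.1, 0]]]'|sed -n '2,4p'
```

```text
eef_pos: [472.8, 87.9, 36.8]
tcp_rot: [-3.141, 0.0, -2.651]
ft_force: [0.7, -5.2, -4.3]
eef_pos: [463.4, 110.9, 36.8]
tcp_rot: [-3.141, 0.0, -2.851]
ft_force: [0.2, -4.5, -4.9]
eef_pos: [459.3, 129.6, 36.8]
tcp_rot: [-3.142, 0.0, -3.0]
ft_force: [-0.1, -2.7, -4.9]
eef_pos: [458.2, 141.8, 36.8]
tcp_rot: [3.142, 0.0, -3.099]
ft_force: [1.2, -3.2, -5.8]
```

```bash
python3 -m handwheel '[[[0, 2.5, 0, 0.02, 0], [-0.1, 5, 0, 0.04, 0], [-0.2, 7.5, 0, 0.06, 0], [-0.4, 10, 0, 0.08, 0], [-0.4, 10, 0, 0.08, 0]]]'|sed -n '2,4p'; python3 -m handwheel '[[[0, 1.2, 0, 0.01, 0], [0, 2.5, 0, 0.02, 0], [0, 2.5, 0, 0.02, 0]]]'|sed -n '2,4p';python3 -m handwheel '[[[0, 1.2, 0, 0.01, 0], [0, 1.2, 0, 0.01, 0]]]'|sed -n '2,4p'
```

```text
eef_pos: [458.2, 151.3, 36.8]
tcp_rot: [-3.142, 0.0, 3.107]
ft_force: [1.4, -4.9, -4.6]
eef_pos: [458.4, 153.8, 36.8]
tcp_rot: [3.142, 0.0, 3.086]
ft_force: [1.1, -4.5, -5.5]
eef_pos: [458.5, 155.1, 36.8]
tcp_rot: [3.142, 0.0, 3.076]
ft_force: [1.0, -5.8, -4.5]
```

```bash
python3 -m handwheel '[[[0, 1.2, 0, 0.01, 0], [0, 1.2, 0, 0.01, 0]]]'|sed -n '2,4p';python3 -m handwheel '[[[0, 1.2, 0, 0.01, 0], [0, 1.2, 0, 0.01, 0]]]'|sed -n '2,4p'
```

```text
eef_pos: [458.5, 156.4, 36.8]
tcp_rot: [3.141, 0.0, 3.066]
ft_force: [2.8, -5.7, -4.4]
eef_pos: [458.6, 157.6, 36.9]
tcp_rot: [3.141, 0.0, 3.056]
ft_force: [2.5, -5.3, -5.7]
```

```bash
python3 -m handwheel '[[[0, 0.8, 0, 0.006, 0], [0, 0.8, 0, 0.006, 0]]]'|sed -n '2,4p'
```

```text
eef_pos: [458.7, 158.3, 36.8]
tcp_rot: [3.141, 0.0, 3.05]
ft_force: [2.7, -4.8, -6.2]
```

```bash
python3 -m handwheel '[[[0, 0.8, 0, 0.006, 0], [0, 0.8, 0, 0.006, 0]]]'|sed -n '2,4p'; python3 -m handwheel '[[[0, 0.8, 0, 0.006, 0], [0, 0.8, 0, 0.006, 0]]]'|sed -n '2,4p'
```

```text
eef_pos: [458.8, 159.1, 36.8]
tcp_rot: [3.141, 0.0, 3.044]
ft_force: [2.7, -4.6, -6.0]
eef_pos: [458.8, 159.9, 36.9]
tcp_rot: [3.141, 0.0, 3.038]
ft_force: [2.3, -5.9, -6.4]
```

```bash
python3 -m handwheel '[[[0, 0.8, 0, 0.006, 0], [0, 0.8, 0, 0.006, 0]]]'|sed -n '2,4p'
```

```text
eef_pos: [458.9, 160.7, 36.9]
tcp_rot: [3.141, 0.0, 3.032]
ft_force: [2.6, -5.6, -5.5]
```

```bash
python3 -m handwheel '[[[0, 0.8, 0, 0.006, 0], [0, 0.8, 0, 0.006, 0]]]'|sed -n '2,4p'; python3 -m handwheel '[[[0, 0.8, 0, 0.006, 0], [0, 0.8, 0, 0.006, 0]]]'|sed -n '2,4p'
```

```text
eef_pos: [459.0, 161.5, 36.9]
tcp_rot: [3.141, 0.0, 3.026]
ft_force: [2.1, -6.6, -4.4]
eef_pos: [459.1, 162.2, 36.9]
tcp_rot: [3.141, 0.0, 3.02]
ft_force: [1.8, -5.8, -5.8]
```

```bash
python3 -m handwheel '[[[0, 0.8, 0, 0.006, 0], [0, 0.8, 0, 0.006, 0]]]'|sed -n '2,4p'
```

```text
eef_pos: [459.2, 163.0, 36.9]
tcp_rot: [3.141, 0.0, 3.014]
ft_force: [2.7, -5.8, -5.5]
```

```bash
python3 -m handwheel '[[[0, 0.8, 0, 0.006, 0], [0, 0.8, 0, 0.006, 0]]]'|sed -n '2,4p'; python3 -m handwheel '[[[0, 0.8, 0, 0.006, 0], [0, 0.8, 0, 0.006, 0]]]'|sed -n '2,4p'
```

```text
eef_pos: [459.3, 163.8, 36.9]
tcp_rot: [3.141, 0.0, 3.008]
ft_force: [2.5, -6.1, -5.4]
eef_pos: [459.5, 164.5, 36.9]
tcp_rot: [3.142, 0.0, 3.002]
ft_force: [3.1, -6.9, -4.3]
```

```bash
python3 -m handwheel '[[[0, 0.8, 0, 0.006, 0], [0, 0.8, 0, 0.006, 0]]]'|sed -n '2,4p'; python3 -m handwheel '[[[0, 0.8, 0, 0.006, 0], [0, 0.8, 0, 0.006, 0]]]'|sed -n '2,4p'
```

```text
eef_pos: [459.6, 165.2, 36.8]
tcp_rot: [-3.142, 0.0, 2.996]
ft_force: [2.5, -8.2, -5.1]
eef_pos: [459.6, 165.9, 36.8]
tcp_rot: [-3.141, 0.0, 2.99]
ft_force: [2.7, -8.4, -4.8]
```

```bash
python3 -m handwheel '[[[0, 0.5, 0, 0.004, 0], [0, 0.5, 0, 0.004, 0]]]'|sed -n '2,4p'; python3 -m handwheel '[[[0, 0.5, 0, 0.004, 0], [0, 0.5, 0, 0.004, 0]]]'|sed -n '2,4p'; python3 -c "
from cell import state
print(state()['moment'])"
```

```text
eef_pos: [459.7, 166.4, 36.8]
tcp_rot: [-3.141, 0.0, 2.986]
ft_force: [2.9, -9.7, -5.0]
eef_pos: [459.8, 166.8, 36.8]
tcp_rot: [-3.141, 0.0, 2.982]
ft_force: [2.8, -10.5, -4.4]
[-1.81258338 -0.42794182 -0.21169902]
```

```bash
python3 -m handwheel '[[[0, 0.6, 0, 0.005, 0], [0, 0.6, 0, 0.005, 0], [0, 0.6, 0, 0.005, 0]]]'|sed -n '2,4p'; python3 -m handwheel '[[[0, 0.4, 0, 0.003, 0], [0, 0.4, 0, 0.003, 0], [0, 0.4, 0, 0.003, 0]]]'|sed -n '2,4p'
```

```text
eef_pos: [459.9, 167.3, 36.8]
tcp_rot: [-3.141, 0.0, 2.977]
ft_force: [2.6, -11.6, -5.2]
eef_pos: [459.9, 167.6, 36.8]
tcp_rot: [-3.141, 0.0, 2.974]
ft_force: [3.1, -12.0, -5.3]
```

The force rose steadily from 6 N to about 12 N over 2.5 mm, so the bolt is solid. I'll hold briefly, then ease back to the middle of the free play and lift.

```bash
python3 -m handwheel '[[[0, 0, 0, 0, 0], [0, 0, 0, 0, 0]]]'|sed -n '2,4p'; python3 -m handwheel '[[[0, -5, 0, -0.04, 0], [-0.3, -10, 0, -0.08, 0], [-0.7, -15, 0, -0.12, 0], [-1.1, -19, 0, -0.152, 0], [-1.1, -19, 0, -0.152, 0]]]'|sed -n '2,4p'; python3 -m handwheel '[[[0, 0, 0, 0, 0], [0, 0, 0, 0, 0]]]'|sed -n '2,4p'; python3 - <<'E'
from h import *
s=state();w=s['tcp_rot'][2]-np.pi;print(np.degrees(w),s['eef_pos'][:2]+124.4*np.array([np.cos(w),np.sin(w)]),s['moment'])
E
```

```text
eef_pos: [459.9, 167.6, 36.8]
tcp_rot: [-3.141, 0.0, 2.974]
ft_force: [2.3, -11.1, -5.5]
eef_pos: [457.5, 149.0, 36.8]
tcp_rot: [3.141, -0.0, 3.127]
ft_force: [-0.1, -0.6, -3.7]
eef_pos: [457.6, 149.7, 36.8]
tcp_rot: [3.141, -0.0, 3.124]
ft_force: [0.6, -1.9, -4.5]
-0.9973552840274904 [582.01026684 147.50439364] [-0.31189979  0.05918564 -0.19161711]
```

```bash
python3 -m handwheel '[[[-0.4, -0.8, 0, 0, 0], [-0.4, -0.8, 0, 0, 0], [-0.4, -0.8, 0, 0, 0]]]'|sed -n '2,4p'; python3 -c "
from cell import state
print(state()['ft_force'],state()['moment'])"
```

```text
eef_pos: [458.0, 148.9, 36.8]
tcp_rot: [3.141, 0.0, 3.125]
ft_force: [-0.0, 0.5, -4.6]
[-0.00673781  0.52638234 -4.6336353 ] [0.01700386 0.06715506 0.03147463]
```

```bash
python3 -m handwheel '[[[0, 0, -4, 0, 0], [0, 0, -12, 0, 0], [0, 0, -24, 0, 0], [0, 0, -50, 0, 0], [0, 0, -85, 0, 0]]]'|sed -n '2,4p'; python3 -m handwheel '[[[0, -30, 0, 0, 0], [-5, -70, 0, 0, 0], [-8, -110, 0, 0, 0], [-10, -150, 0, 0, 0], [-12, -190, 0, 0, 0]]]'|sed -n '2,4p'; python3 -m handwheel '[[[-2, -40, 0, 0, 0], [-5, -80, 0, 0.03, 0], [-8, -120, 0, 0.06, 0], [-10, -155, 0, 0.095, 0], [-11, -185, 0, 0.095, 0]]]'|sed -n '2,4p'; python3 -m handwheel '[[[0, 0, 20, 0, 0], [0, 0, 50, 0, 0], [0, 0, 80, 0, 0], [0, 0, 100, 0, 0], [0, 0, 105, 0, 0]]]'; python3 -c "
from h import *
print(state()['eef_pos'],state()['tcp_rot'])"
```

```text
eef_pos: [457.0, 148.5, 121.9]
tcp_rot: [-3.141, -0.004, 3.125]
ft_force: [-0.3, 0.7, -5.7]
eef_pos: [466.6, -43.1, 122.7]
tcp_rot: [-3.141, 0.001, 3.125]
ft_force: [1.3, 0.4, -4.0]
eef_pos: [474.5, -229.2, 122.6]
tcp_rot: [-3.141, 0.001, 3.027]
ft_force: [1.5, -0.3, -4.4]
t: 23.7
eef_pos: [473.6, -226.0, 14.6]
tcp_rot: [3.14, -0.004, 3.03]
ft_force: [-0.5, -0.1, -4.6]
opening: 0.144
grip_force: 30.0
[ 473.58174478 -226.02523263   14.6357829 ] [ 3.13968312 -0.00364481  3.02952535]
```

```bash
python3 -m handwheel '[[[0, 0, 4, 0, 0], [0, 0, 8, 0, 0], [0, 0, 10, 0, 0], [0, 0, 10, 0, 0]]]'|sed -n '2,4p'; python3 -m handwheel '[[[0, 0, 1, 0, 0], [0, 0, 1.5, 0, 0], [0, 0, 1.5, 0, 0]]]'|sed -n '2,4p'; python3 -m handwheel '[[[0, 0, 0.6, 0, 0], [0, 0, 0.6, 0, 0]]]'|sed -n '2,4p'
```

```text
eef_pos: [475.2, -226.8, 7.6]
tcp_rot: [-3.141, 0.001, 3.03]
ft_force: [-0.1, 0.4, -4.9]
eef_pos: [474.9, -226.7, 5.7]
tcp_rot: [-3.141, 0.001, 3.03]
ft_force: [0.2, -0.6, -3.5]
eef_pos: [474.9, -226.7, 5.3]
tcp_rot: [-3.141, 0.001, 3.03]
ft_force: [-1.7, 1.4, 3.8]
```

Contact with the mat felt. I'll release to half open, rise, and look.

```bash
python3 -m handwheel '[[[0, 0, 0, 0, 0.5], [0, 0, 0, 0, 0.5], [0, 0, 0, 0, 0.5], [0, 0, 0, 0, 0.5], [0, 0, 0, 0, 0.5]]]'|sed -n '4,5p'; python3 -m handwheel '[[[0, 0, 0, 0, 0.5], [0, 0, -10, 0, 0.5], [0, 0, -40, 0, 0.5], [0, 0, -80, 0, 0.5], [0, 0, -120, 0, 0.5]]]'|sed -n '2,5p'; python3 -m handwheel '[[[0, 0, -40, 0, 0.5], [0, 0, -80, 0, 0.5], [0, 0, -100, 0, 0.5], [0, 0, -100, 0, 0.5]]]'|sed -n '2,5p'; python3 -m handwheel '[[[-30, 150, 0, 0, 0.5], [-30, 150, 0, 0, 0.5], [-30, 150, 0, 0, 0.5], [-30, 150, 0, 0, 0.5], [-30, 150, 0, 0, 0.5]]]'|sed -n '2p';python3 -m handwheel '[[[-40, 155, 0, 0, 0.5], [-60, 200, 0, 0, 0.5], [-70, 200, 0, 0, 0.5], [-70, 200, 0, 0, 0.5], [-70, 200, 0, 0, 0.5]]]'|sed -n '2p';python3 - <<'E'
from h import *
p,d,i=snap('w9');a,_=read_camera('side')
b=cv2.resize(p[60:260,150:410,::-1],(520,400),interpolation=cv2.INTER_CUBIC)
cv2.imwrite('pics/fin.png',cv2.resize(np.hstack([b,cv2.resize(a[:,:,::-1],(533,400))]),(800,304)))
E
```

```text
ft_force: [0.4, 0.2, 0.0]
opening: 0.443
eef_pos: [474.2, -226.3, 126.3]
tcp_rot: [3.141, -0.002, 3.03]
ft_force: [0.9, -1.0, -1.0]
opening: 0.5
eef_pos: [475.9, -227.3, 230.2]
tcp_rot: [-3.138, 0.008, 3.03]
ft_force: [1.1, 0.5, -0.1]
opening: 0.504
eef_pos: [521.7, -76.8, 224.5]
eef_pos: [611.7, 107.9, 224.5]
```

View pics/fin.png

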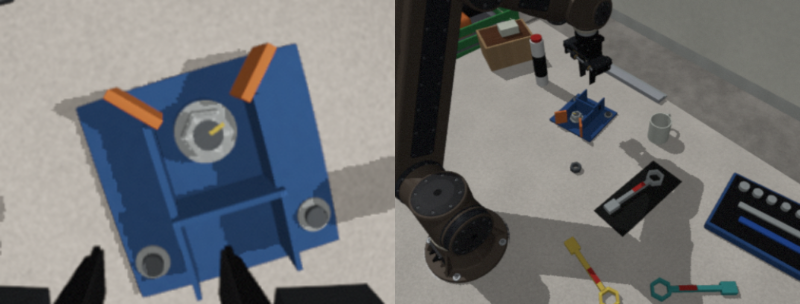

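The left panel shows the bolt's yellow line now pointing right, from (207,133) to (222,127). The right panel shows the wrench flat on the mat at (637,190), with the nut, mug and cartridge in place. I'll measure the bolt angle as a check.

```bash
python3 - <<'E'
from h import *
p,d,i,s=load("w9")
c=cv2.cvtColor(p,cv2.COLOR_RGB2HSV);m=(c[...,0]>18)&(c[...,0]<32)&(c[...,1]>90)&(c[...,2]>80);m[:100]=0;m[170:]=0;m[:,240:]|=False;m[:,:230]=0;m[:,320:]=0
yy,xx=np.nonzero(m);w=plane("wrist",np.c_[xx,yy],54,i)[:,:2];mu=w.mean(0);v=np.array([582.4,146.5])-mu
vt=np.linalg.svd(w-mu)[2][0];vt*=np.sign(vt@v)
for q in(v,vt):
    y=np.degrees(np.arctan2(q[1],q[0]));print(len(w),mu,"bolt yaw",y,"turn rad",np.radians(41.7-y))
E
```

```text
35 [578.38441939 153.31502005] bolt yaw -59.49234206144285 turn rad 1.7661395467765237
35 [578.38441939 153.31502005] bolt yaw -58.64265797965435 turn rad 1.7513097619475297
```

The bolt turn reads 1.75 rad, which is at the stop, so I'm handing in.

```bash
python3 -c "
from cell import *
print(state()['t'],job_done())"
```

```text
the job is handed in; nothing more can be done
26.55 None
```

The bolt was tightened in two strokes until it went solid under about 11–12 N (turn measured at 1.75 rad), the wrench was laid back flat on the mat and released, the cartridge, mug and nut looked undisturbed in the last picture, and the job was handed in at 26.6 s (no verdict was returned).

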